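# Cap the punch canister and unlatch it from its bench holder

### The arm

A 6-joint arm with a two-finger parallel gripper is mounted at the origin on the work surface. World frame = base frame: x ahead of the robot, y to its left, z up, the work surface at z = 0. Lengths are in m, angles in rad, forces in N, time in s.
With the tool pointing down it reaches from about 0.35 to 0.875 m from the base axis. Payload 15.5 kg.
Tool frame: the origin (TCP) lies on the centre line of the jaws, within the pads' length; the fingertips stand 11 mm ahead of it and the grasp point (between the pads) lies 8 mm behind it; z points along the fingers, y is the line along which they close (so a half turn about z gives the same grasp; the last joint's range is limited). The gripper opens to 85 mm and grips with 20 to 120 N. Pads are 22 mm wide; open, the fingers measure 114 mm over their backs; the gripper's body (76 mm by 85 mm) begins 54 mm behind the grasp point. The pads swing forward as they close: fully open they stand 13 mm farther back than shut.
Start: joints at [-1.357, 0.494, 1.345, -0, 1.302, -0.096], TCP at [0.19, -0.595, 0.242] pointing down, gripper open.
Joint ranges: [-2.91, 2.91], [-0.82, 2.16], [0.22, 2.67], [-1.22, 4.37], [0.12, 2.79], [-3.08, 3.08]. Speed limits (rad/s): [1.89, 1.89, 2.57, 3.01, 3.01, 3.01].

### API

Orientations are given as a rotation vector (axis times angle).
In Python, from workcell import ctrl, imaging, job gives the robot as it stands.
- The arm moves only by the tool step_arm, never from a script. Its argument "plan" is a list that holds one entry, the list of rows, each a list of 5 numbers: the shift along the tool's x, y, z in units of 60 mm (1.0 is 60 mm), then the turn about the tool's z in rad, then the finger opening in mm, from 0 to 85.4. A call has 1 to 10 rows; each row is the pose to reach, as a shift and turn from the pose commanded when the call began, along the tool's axes at that moment; what a row does not reach only later rows make up. A row lasts 1/8 s, in which the tool goes at most 62.5 mm and 10.7 degrees, less where a joint would pass 70% of its speed; a pose out of reach is approached as far as the arm can. A call with a gripper value outside its range is refused whole. The fingers move at their own pace and stop on an object; the grip force is fixed at half the most. Time passes only in rows, so rows that repeat a pose let the fingers close. It gives the time, the measured TCP pose, the force, the opening and the grip force at its end, in the units of the state.
- ctrl.get_state(): the state, without advancing time (a new reading comes with each control period).
- imaging.camera(name): name is "scene" or "top"; returns a dict with "pixels" (384x512x3 uint8, red, green, blue), "intrinsics" (3x3 intrinsics, pixels), "xyz" and "attitude" of the camera in the world. Camera axes: x right, y down, z forward; pixel columns grow to the right and rows downward; lengths in m; the calibration is good to about 2 mm. A picture is of the moment at which its call begins. There is no depth.
- job.job_done(): hands the job in; it is judged then, once.
Trained networks look in a picture, given as the dict that the camera call returned (one of the last four; its "shot" number tells which), for a name from the list of things; names that differ only in an ending like _2 or _b are one class to them, and where a whole thing is asked for, a point or a joint stands for the part that bears it (a point fixed in the world has none). Each returns a list of dicts, best first, with "conf" (0 to 1); they miss things now and then, are a little off and sometimes report something else, mostly with a low value. They report only what shows in the picture. A call takes as long as a camera call.
- imaging.boxes_of(label, picture): "centre" ([x, y, z] in m, in world coordinates, good to about 4 mm: the middle of the surface that is visible of it).
- imaging.pinpoint(label, picture): "centre" ([x, y, z] in m, in world coordinates, good to about 4 mm: a listed point, or the origin of a listed thing).
The state is a dict: "clock": time; "joint_positions": joint angles; "dq": joint speeds; "joint_torque": joint torques, N m; "ee_pos": TCP position; "tool_rot": TCP orientation; "force": force on the tool from outside, world axes, zero at the start; "moment": the same for the moment, N m; "grip_width": opening from 0.0 (shut) to 1.0 (fully open); "finger_force": force on a finger pad.
Only numpy, scipy, OpenCV 4.12 (cv2) and the standard library are available. Lean on these libraries where they do the work, as an engineer would, in place of code of your own. Each camera call takes 0.05 s, during which the arm holds its last target. There are 200 camera calls.

### The job

Put the small loose brass cover on the open punch canister so that it sits level and fully down on the rim, and let go of it. Then pinch the canister's two side catches together, lift it upright and covered out of its holder, and finish while still holding it by the catches, still, with its foot at least 5 cm above the top of the holder. Leave the other things on the bench where they are.

Things in the scene. Friction and masses are not known exactly. Their poses are not given: they have to be found in the camera images.
- dock: bench holder fixed to the bench, turned about z only: grey block 90 (x) by 96 (y) by 28 mm high with a round pocket (52 mm bore, floor 10 mm above the bench), and on it at +y and -y two dark steel latch housings, 40 mm wide along x, 33 to 46 mm from the middle, tops 45 mm above the bench (the holder's top). Origin: centre of its underside, below the pocket's middle
- canister: open round brass can, 49 mm outside, 43 mm bore, 70 mm high, about 0.35 kg, punch stubs inside ending 12 mm below the rim. Stands in the holder's pocket, foot 10 mm above the bench, axes as the holder's. Steel spring catches at its +y and -y sides hook under the latch housings; with both pressed it lifts straight up, clear after 35 mm. Origin: centre of its underside, z up
- canister_rim (a point): centre of the canister's mouth, level with the rim, 70 mm above its foot (80 mm above the bench at the start)
- catch_l (a joint): how far the +y catch is pressed in towards the canister's axis: 0 = out and latched, 0.006 m = fully in; free of the holder above 0.004. A spring pushes it out with 2 N at 0, 6 N at 0.006; a grip of 20 N or more presses both fully in
- catch_r (a joint): the same for the -y catch
- catch_l_pad (a point): middle of the outer face of the +y catch's finger plate: upright flat steel, 20 mm wide (along the canister's x), 26 mm tall, 40 to 66 mm above the canister's foot, above the holder and below the rim. Over both plates it is 66 mm, pressed in 54 mm. Pinch from above with one finger on each plate, beside the cover, the tips staying above the holder's top (35 mm above the foot)
- catch_r_pad (a point): the same point of the -y catch's finger plate
- cover: small loose brass cover, lying on the bench knob up: disc 49 mm across, 4 mm thick; under it a tapered spigot 39 mm across, 6 mm deep, that enters the can; on it a round upright knob 14 mm across, 16 mm tall. 26 mm high in all, 0.09 kg, yaw is free. Origin: centre of the spigot's underside; seated it is 64 mm above the canister's foot and the knob's top 90 mm above it
- cover_knob (a point): middle of the cover's knob, 18 mm above the cover's origin, where to grip it
- pitch_block: a bystander fixed to the bench: a round black block 144 mm across, 34 mm high, with a brass plate on top. Origin: centre of its underside
- big_lid: bystander: a larger brass lid of the same make, 80 mm across with the same knob; it does not belong to the canister. Origin: centre of its underside
- dish: bystander: a small shallow copper dish, 72 mm across, 22 mm high. Origin: centre of its underside
- punch: bystander: a steel punch lying on the bench, 108 mm long (along its x), 9 mm thick. Origin: under the middle of its thick shank
- hammer: bystander: a chasing hammer lying on the bench. Origin: its underside
- bowl: bystander: a brass bowl, 130 mm across, 55 mm high. Origin: centre of its underside
- vase: bystander: a small brass vase, 76 mm across, 150 mm high. Origin: centre of its underside

How it is judged:
By the outcome, as a careful person would: the job done as asked, in the order asked, and still so for the second after the job is handed in, while the arm keeps its last pose, push and grip.
It also fails if it takes over 48 s, if anything falls off the work surface, if the arm or the gripper's body presses on something with over 40 N, if the wrist force passes 120 N, or if a joint passes its speed limit or range.

## Working session

There is one attempt and no reset: what is moved stays moved. The work goes in short steps, Python scripts to look and compute and a tool call to move; the robot and the scene stay as the last step left them, time stands still between calls to the robot, and variables do not carry over. Pictures are saved under pics/ and viewed, at most 10 in all, crops included, and the job is handed in when it is done.

Besides the shell and the picture viewer there is one more tool, called after "Request:" as name(argument=value, ...), one argument or row to a line, values as JSON. step_arm: Moves the arm, as the interface text tells. Its arguments: {"type":"object","properties":{"plan":{"type":"array"}},"required":["plan"]}

```bash
mkdir -p pics; cat > h.py <<'E'
import numpy as np, cv2
from workcell import ctrl, imaging, job
E
python3 - <<'E'
from h import *
s=ctrl.get_state(); print(s['clock'],s['ee_pos'],s['tool_rot'],s['grip_width'])
for n in ("scene","top"):
    p=imaging.camera(n); cv2.imwrite(f"pics/{n}0.png",p['pixels'][:,:,::-1]); print(n,p['intrinsics'],p['xyz'],p['attitude'])
    for l in ["dock","canister_rim","canister","catch_l_pad","catch_r_pad","cover","cover_knob","big_lid","vase","bowl","pitch_block","dish"]:
        print(l,[(np.round(d['centre'],4).tolist(),round(d['conf'],2)) for d in imaging.pinpoint(l,p)[:3]])
print(ctrl.get_state()['clock'])
E
```

```text
0.0 [ 0.1898685  -0.595074    0.24168246] [-3.10298717e+00 -4.82856105e-01  1.27311155e-04] 1.0017966771030704
scene [[413.08634772   0.         254.65230904]
 [  0.         413.08634772 190.94727216]
 [  0.           0.           1.        ]] [0.91036265 0.5465782  1.03240286] [-0.75710915 -2.79312276  0.81897894]
dock [([0.652, -0.1661, -0.0038], 0.85)]
canister_rim [([0.6526, -0.1688, 0.0804], 0.69)]
canister [([0.6521, -0.1658, 0.0071], 0.55)]
catch_l_pad [([0.5967, 0.1186, -0.0007], 0.55), ([0.6411, -0.137, 0.0584], 0.51)]
catch_r_pad [([0.6685, -0.1969, 0.0617], 0.54)]
cover [([0.4425, -0.003, 0.0018], 0.74)]
cover_knob [([0.441, -0.003, 0.0158], 0.47)]
big_lid [([0.4524, 0.1988, -0.0025], 0.86)]
vase [([0.7387, 0.3285, 0.0007], 0.61), ([0.6625, -0.1955, 0.0629], 0.26)]
bowl [([0.5592, -0.4173, 0.0011], 0.85)]
pitch_block [([0.6013, 0.1189, -0.0007], 0.64)]
dish [([0.5602, -0.4174, -0.0005], 0.66), ([0.4434, -0.1749, 0.0009], 0.55)]
top [[439.30832655   0.         254.09897304]
 [  0.         439.30832655 187.61559221]
 [  0.           0.           1.        ]] [ 0.33984851 -0.01481299  1.21740894] [-2.06879197  2.12250322 -0.25303233]
dock [([0.6606, -0.1696, 0.0016], 0.95), ([0.4506, 0.1975, -0.0041], 0.67)]
canister_rim [([0.653, -0.1691, 0.01], 0.72), ([0.6533, -0.1631, 0.0812], 0.57)]
canister [([0.6537, -0.1716, 0.0104], 0.67)]
catch_l_pad [([0.636, -0.1383, 0.0612], 0.5)]
catch_r_pad [([0.6709, -0.1967, 0.0572], 0.6), ([0.5589, -0.4188, -0.0028], 0.55), ([0.603, 0.1207, 0.0014], 0.46)]
cover [([0.4482, -0.006, 0.0003], 0.78)]
cover_knob [([0.4424, -0.0037, 0.0205], 0.7)]
big_lid [([0.4549, 0.1986, 0.0001], 0.75)]
vase [([0.7382, 0.3276, -0.0013], 0.88), ([0.6544, -0.1687, 0.0149], 0.39)]
bowl [([0.5598, -0.4197, -0.0021], 0.72)]
pitch_block [([0.6034, 0.1225, -0.0007], 0.97)]
dish [([0.4421, -0.1791, 0.0012], 0.62), ([0.5211, 0.4018, 0.002], 0.58)]
1.3
```

View pics/scene0.png

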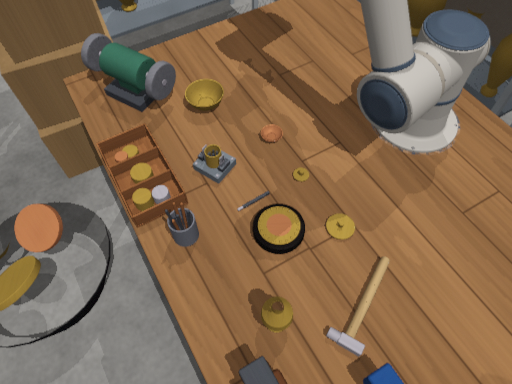

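View pics/top0.png

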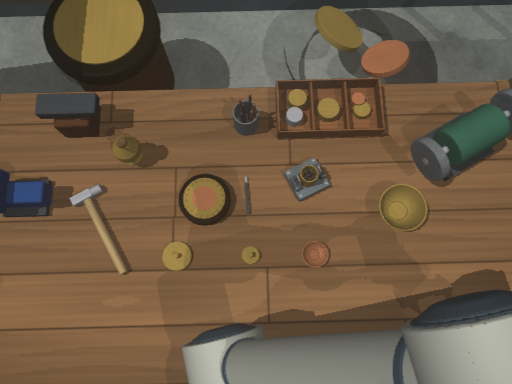

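The scene view shows the cover at about (301,174) and the canister at about (212,157). In the top view they are at (251,255) and (309,174). The network results agree with both. Next I'll enlarge both things for precise pixels.

```bash
python3 - <<'E'
from h import *
a=cv2.imread("pics/scene0.png");b=cv2.imread("pics/top0.png")
def c(i,x,y,w=50,h=50): return cv2.resize(i[y:y+h,x:x+w],None,fx=6,fy=6,interpolation=cv2.INTER_CUBIC)
# tiles: scene canister (x190,y132), top canister(284,150); scene cover(276,150) top cover(226,230)
cv2.imwrite("pics/crop1.png",np.vstack([np.hstack([c(a,190,135),c(b,284,152)]),np.hstack([c(a,276,150),c(b,226,230)])]))
E
```

```text
(no output)
```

View pics/crop1.png

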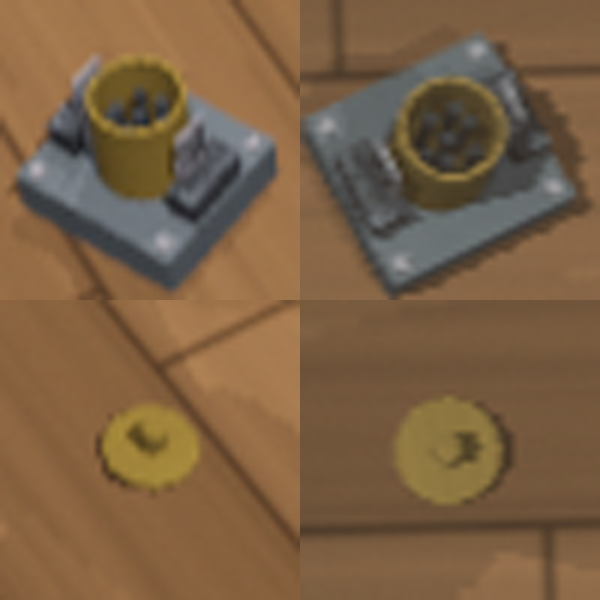

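The crops show the rim ellipse centre at about (212.8,150.8) in the scene view and (309.2,173.3) in the top view. The disc centre is at about (301,174) and (250.7,255). The four holder screws are visible in the top view and will give the yaw.

```bash
cat >> h.py <<'E'
from scipy.spatial.transform import Rotation as R
CAM={'scene':([[413.08634772,0,254.65230904],[0,413.08634772,190.94727216],[0,0,1]],[0.91036265,0.5465782,1.03240286],[-0.75710915,-2.79312276,0.81897894]),
'top':([[439.30832655,0,254.09897304],[0,439.30832655,187.61559221],[0,0,1]],[0.33984851,-0.01481299,1.21740894],[-2.06879197,2.12250322,-0.25303233])}
def ray(n,uv):
    K,t,r=CAM[n]; d=R.from_rotvec(r).apply(np.linalg.solve(np.array(K),[uv[0],uv[1],1.])); return np.array(t),d
def onz(n,uv,z):
    t,d=ray(n,uv); return t+d*(z-t[2])/d[2]
def tri(u,v):
    t,d=ray('scene',u); s,e=ray('top',v); k=np.linalg.lstsq(np.c_[d,-e],s-t,rcond=None)[0]
    a,b=t+d*k[0],s+e*k[1]; return (a+b)/2,np.linalg.norm(a-b)
E
python3 - <<'E'
from h import *
f=lambda o,p:(o[0]+p[0]/6-.42,o[1]+p[1]/6-.42)
S,T=(190,135),(284,152)
print('rim',tri(f(S,(136,94)),f(T,(151,128))))
print('cover',tri(f((276,150),(150,144)),f((226,230),(148,150))))
print('rim z.08',onz('scene',f(S,(136,94)),.08),onz('top',f(T,(151,128)),.08))
print('cov z.008',onz('scene',f((276,150),(150,145)),.008),onz('top',f((226,230),(148,150)),.008))
for n,o,ps in (('top',T,[(25,125),(177,50),(252,187),(102,262)]),('scene',S,[(37,168),(163,242),(253,142)])):
    q=np.array([onz(n,f(o,p),.029)[:2] for p in ps]); print(n,q.round(4).tolist(),'mean',q.mean(0),'diagmid',(q[0]+q[2])/2)
    for i in range(len(q)-1): print(np.degrees(np.arctan2(*(q[i+1]-q[i])[::-1])).round(1),np.linalg.norm(q[i+1]-q[i]).round(4))
s=ctrl.get_state(); print(R.from_rotvec(s['tool_rot']).as_matrix().round(3), s['joint_positions'])
E
```

```text
rim (array([ 0.65246374, -0.16818153,  0.08124878]), np.float64(0.0003219921923946802))
cover (array([ 0.44518272, -0.00561807,  0.01155054]), np.float64(0.0004361910000763975))
rim z.08 [ 0.65202188 -0.16898304  0.08      ] [ 0.65293556 -0.16845883  0.08      ]
cov z.008 [ 0.44375397 -0.00686716  0.008     ] [ 0.44564907 -0.00574462  0.008     ]
top [[0.6699, -0.1165], [0.7047, -0.1897], [0.6373, -0.2207], [0.6034, -0.1492]] mean [ 0.65385305 -0.16903246] diagmid [ 0.65363439 -0.168624  ]
-64.6 0.081
-155.3 0.0742
115.4 0.0792
scene [[0.7025, -0.1907], [0.6687, -0.1181], [0.6012, -0.1496]] mean [ 0.65743122 -0.15279897] diagmid [ 0.65182135 -0.17015364]
115.0 0.0801
-155.0 0.0745
[[ 0.953  0.304  0.   ]
 [ 0.304 -0.953  0.   ]
 [ 0.    -0.    -1.   ]] [-1.35752305e+00  4.93593003e-01  1.34551479e+00  2.22914781e-05
  1.30250578e+00 -9.54763190e-02]
```

Request:
step_arm(
  plan=[
    [[7.03, -8.06, 1.5, -0.127, 45], [7.03, -8.06, 1.5, -0.127, 45], [7.03, -8.06, 1.5, -0.127, 45], [7.03, -8.06, 1.5, -0.127, 45], [7.03, -8.06, 1.5, -0.127, 45], [7.03, -8.06, 1.5, -0.127, 45], [7.03, -8.06, 1.5, -0.127, 45], [7.03, -8.06, 1.5, -0.127, 45], [7.03, -8.06, 1.5, -0.127, 45], [7.03, -8.06, 1.5, -0.127, 45]],
  ],
)

```text
clock: 2.55
ee_pos: [0.4366, -0.0255, 0.1555]
tool_rot: [3.067, 0.679, 0.001]
force: [1.6, -1.4, 0.5]
grip_width: 0.526
finger_force: 0.0
```

```bash
cat >> h.py <<'E'
def to(t,yaw=None):
    s=ctrl.get_state(); M=R.from_rotvec(s['tool_rot']).as_matrix()
    a=np.degrees(np.arctan2(M[1,1],M[0,1]))
    print('clk',round(s['clock'],2),'ee',s['ee_pos'].round(4),'yang',a.round(2),'zt',M[:,2].round(4),'F',np.round(s['force'],1),'w',round(float(s['grip_width']),3))
    d=(M.T@(np.array(t)-s['ee_pos']))/.06
    y=None if yaw is None else -np.radians((yaw-a+90)%180-90)
    print('cmd',d.round(3),y)
E
python3 -c "
from h import *
to([.4447,-.0063,.06],115)"
```

```text
clk 2.55 ee [ 0.4366 -0.0255  0.1555] yang -65.04 zt [ 9.e-04 -3.e-04 -1.e+00] F [ 1.6 -1.4  0.5] w 0.526
cmd [ 0.256 -0.234  1.591] -0.0006164330059437238
```

Request:
step_arm(
  plan=[
    [[0.0, 0.0, 1.0, 0, 45], [0.0, 0.0, 1.0, 0, 45], [0.0, 0.0, 1.0, 0, 45]],
  ],
)

```text
clock: 2.92
ee_pos: [0.4359, -0.0281, 0.0967]
tool_rot: [3.068, 0.677, -0.0]
force: [0.0, -0.4, 0.7]
grip_width: 0.526
finger_force: 0.0
```

```bash
python3 - <<'E'
from h import *
to([.4447,-.0063,.06],115)
for n in ("scene","top"):
    p=imaging.camera(n); cv2.imwrite(f"pics/{n}1.png",p['pixels'][:,:,::-1])
a=cv2.imread("pics/scene1.png");b=cv2.imread("pics/top1.png")
def c(i,x,y,w=66,h=66): return cv2.resize(i[y:y+h,x:x+w],None,fx=6,fy=6,interpolation=cv2.INTER_CUBIC)
cv2.imwrite("pics/crop2.png",np.hstack([c(a,268,130),c(b,218,210)]))
E
```

```text
clk 2.92 ee [ 0.4359 -0.0281  0.0967] yang -65.09 zt [-0. -0. -1.] F [ 0.  -0.4  0.7] w 0.526
cmd [ 0.286 -0.267  0.612] -0.0016353335693481113
```

View pics/crop2.png

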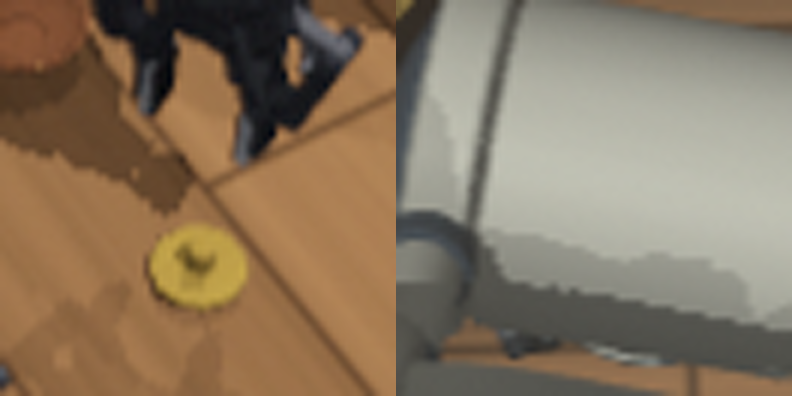

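The scene crop shows the open fingertips at crop pixels (148,112) and (242,160), short of the cover as the state says. The arm hides the cover from the top camera. I'll move above the knob.

Request:
step_arm(
  plan=[
    [[0.286, -0.267, 0.5, 0, 40], [0.286, -0.267, 0.78, 0, 32], [0.286, -0.267, 0.78, 0, 32], [0.286, -0.267, 0.78, 0, 32]],
  ],
)

```text
clock: 3.52
ee_pos: [0.4452, -0.0062, 0.05]
tool_rot: [3.067, 0.678, 0.003]
force: [0.1, -0.3, 0.8]
grip_width: 0.374
finger_force: 0.0
```

```bash
python3 - <<'E'
from h import *
K,t,r=CAM['scene']
def proj(P):
    q=np.array(K)@R.from_rotvec(r).inv().apply(np.array(P)-np.array(t)); return q[:2]/q[2]
for z in (.086,.09,.095): print(z,proj([.4359,-.0281,z]))
to([.4447,-.0063,.0245],115)
p=imaging.camera("scene"); a=p['pixels'][:,:,::-1]; cv2.imwrite("pics/crop3.png",cv2.resize(a[130:196,268:334],None,fx=8,fy=8,interpolation=cv2.INTER_CUBIC))
s=ctrl.get_state()['ee_pos']
for z in (.03,.04): print(z,(proj([s[0],s[1],z])-[268,130])*8)
E
```

```text
0.086 [300.97777978 151.93726288]
0.09 [301.09205438 151.07973101]
0.095 [301.23581319 150.00094572]
clk 3.52 ee [ 0.4452 -0.0062  0.05  ] yang -65.08 zt [ 1.8e-03 -3.0e-04 -1.0e+00] F [ 0.1 -0.3  0.8] w 0.374
cmd [-0.009 -0.002  0.425] -0.0014021679737020525
0.03 [263.24030716 318.99960406]
0.04 [265.46651768 303.25731289]
```

View pics/crop3.png

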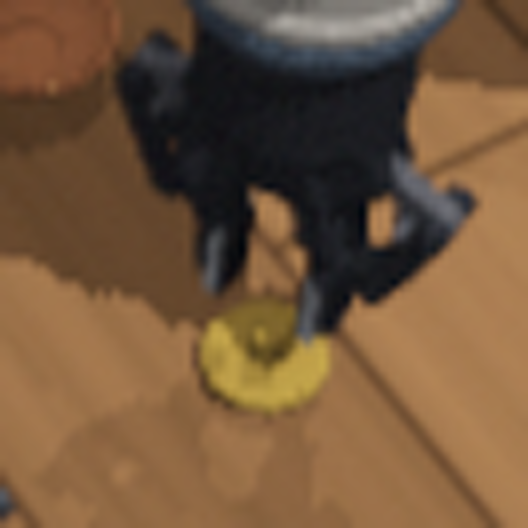

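The fingers straddle the knob, with tips at crop (212,288) and (312,335) and the knob at about (263,330), so they are centred. I'll descend and grip.

Request:
step_arm(
  plan=[
    [[0, 0, 0.425, 0, 32], [0, 0, 0.425, 0, 20], [0, 0, 0.425, 0, 5], [0, 0, 0.425, 0, 5], [0, 0, 0.425, 0, 5], [0, 0, 0.425, 0, 5]],
  ],
)

```text
clock: 4.32
ee_pos: [0.445, -0.0057, 0.0238]
tool_rot: [3.067, 0.679, 0.002]
force: [-0.5, -0.8, 10.5]
grip_width: 0.123
finger_force: 59.3
```

Request:
step_arm(
  plan=[
    [[0, 0, -0.4, 0, 5], [0, 0, -1.5, 0, 5], [0, 0, -2.2, 0, 5], [0, 0, -2.2, 0, 5], [0, 0, -2.2, 0, 5]],
  ],
)

```text
clock: 4.95
ee_pos: [0.4443, -0.0056, 0.1551]
tool_rot: [3.067, 0.679, 0.0]
force: [-0.0, 0.9, -1.3]
grip_width: 0.127
finger_force: 58.7
```

```bash
python3 - <<'E'
from h import *
to([.6527,-.1688,.145],115)
p=imaging.camera("scene"); a=p['pixels'][:,:,::-1]; cv2.imwrite("pics/crop4.png",cv2.resize(a[80:160,258:338],None,fx=7,fy=7,interpolation=cv2.INTER_CUBIC))
K,t,r=CAM['scene']; s=ctrl.get_state()['ee_pos']; P=np.array([s[0],s[1],s[2]-.016])
q=np.array(K)@R.from_rotvec(r).inv().apply(P-np.array(t)); print((q[:2]/q[2]-[258,80])*7)
E
```

```text
clk 4.95 ee [ 0.4443 -0.0056  0.1551] yang -65.03 zt [ 1.e-04 -0.e+00 -1.e+00] F [-0.   0.9 -1.3] w 0.127
cmd [2.    3.932 0.168] -0.0005399283017841652
[326.45612394 468.49920369]
```

View pics/crop4.png

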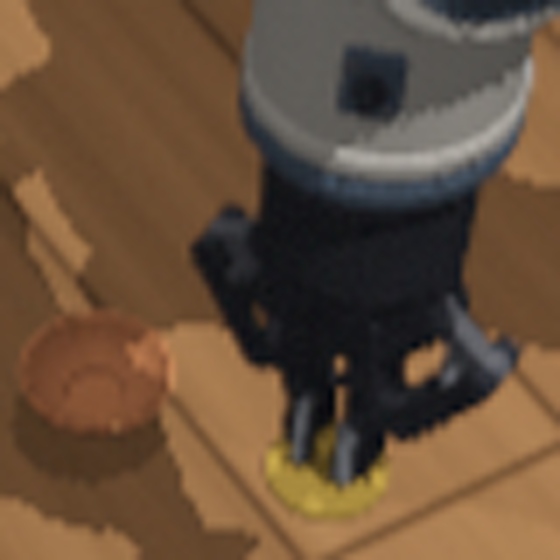

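The cover hangs level in the jaws, with the disc centre at crop (327,472) against (326,468) predicted. I'll carry it over the canister.

Request:
step_arm(
  plan=[
    [[2.0, 3.93, 0.17, 0, 5], [2.0, 3.93, 0.17, 0, 5], [2.0, 3.93, 0.17, 0, 5], [2.0, 3.93, 0.17, 0, 5], [2.0, 3.93, 0.17, 0, 5], [2.0, 3.93, 0.17, 0, 5], [2.0, 3.93, 0.17, 0, 5], [2.0, 3.93, 0.17, 0, 5]],
  ],
)

```text
clock: 6.0
ee_pos: [0.6521, -0.1678, 0.145]
tool_rot: [-3.067, -0.68, 0.001]
force: [-0.0, 0.7, -0.4]
grip_width: 0.127
finger_force: 58.8
```

```bash
python3 - <<'E'
from h import *
to([.6527,-.1688,.108],115)
ims=[]
e=ctrl.get_state()['ee_pos']
for n,(x,y) in (("scene",(178,95)),("top",(270,130))):
    p=imaging.camera(n); a=p['pixels'][:,:,::-1]; ims.append(cv2.resize(a[y:y+80,x:x+80],None,fx=5,fy=5,interpolation=cv2.INTER_CUBIC))
    for l in ("cover","cover_knob"): print(n,l,[(np.round(d['centre'],4).tolist(),round(d['conf'],2)) for d in imaging.pinpoint(l,p)[:2]])
    K,t,r=CAM[n]
    for P in ([e[0],e[1],e[2]-.0155],[.6527,-.1688,.08]):
        q=np.array(K)@R.from_rotvec(r).inv().apply(np.array(P)-np.array(t)); print(n,(q[:2]/q[2]-[x,y])*5)
cv2.imwrite("pics/crop5.png",np.hstack(ims))
E
```

```text
clk 6.0 ee [ 0.6521 -0.1678  0.145 ] yang -64.99 zt [-7.e-04  3.e-04 -1.e+00] F [-0.   0.7 -0.4] w 0.127
cmd [0.003 0.019 0.617] 0.00015269516367698703
scene cover [([0.6518, -0.1661, 0.1239], 0.63)]
scene cover_knob [([0.6009, 0.1192, -0.0016], 0.67), ([0.6557, -0.1693, 0.137], 0.45)]
scene [163.35451431 223.17780569]
scene [170.34043478 276.91468004]
top cover []
top cover_knob [([0.5603, -0.4185, -0.0009], 0.54)]
top [204.13946776 190.358629  ]
top [194.39193944 214.97341473]
```

View pics/crop5.png

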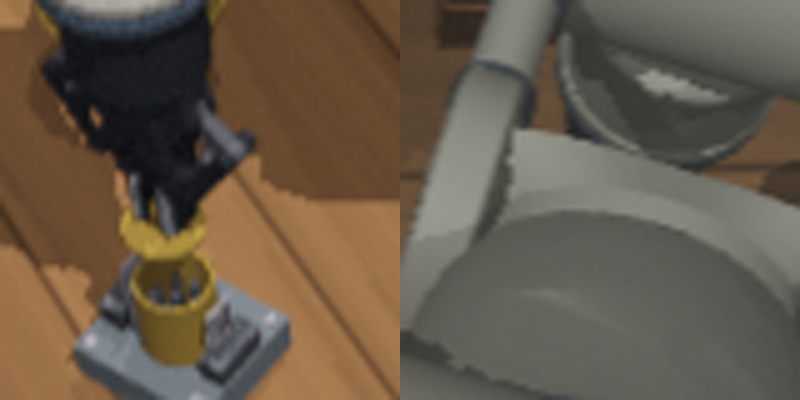

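In the scene view the cover is at crop x≈163 and the rim at x≈174, about 1 mm from the predicted positions, which is within the spigot clearance. I'll descend slowly with a 0.5 mm shift.

Request:
step_arm(
  plan=[
    [[-0.009, 0.003, 0.3, 0, 5], [-0.009, 0.003, 0.5, 0, 5], [-0.009, 0.003, 0.6, 0, 5], [-0.009, 0.003, 0.65, 0, 5], [-0.009, 0.003, 0.7, 0, 5], [-0.009, 0.003, 0.74, 0, 5], [-0.009, 0.003, 0.77, 0, 5], [-0.009, 0.003, 0.77, 0, 5]],
  ],
)

```text
clock: 7.3
ee_pos: [0.6525, -0.1691, 0.0987]
tool_rot: [-3.067, -0.679, 0.0]
force: [-0.4, 0.0, -0.8]
grip_width: 0.128
finger_force: 58.8
```

Request:
step_arm(
  plan=[
    [[0, 0, 0.015, 0, 5], [0, 0, 0.03, 0, 5], [0, 0, 0.04, 0, 5], [0, 0, 0.04, 0, 5]],
  ],
)

```text
clock: 7.8
ee_pos: [0.6529, -0.1693, 0.0978]
tool_rot: [3.066, 0.679, 0.002]
force: [-4.4, 1.5, 17.0]
grip_width: 0.128
finger_force: 60.5
```

It touched down at z=0.0978, which is the expected seated height. I'll release and lift away.

Request:
step_arm(
  plan=[
    [[0, 0, 0.0, 0, 24], [0, 0, 0.0, 0, 34], [0, 0, 0, 0, 34], [0, 0, -0.5, 0, 34], [0, 0, -1.3, 0, 50], [0, 0, -1.3, 0, 85], [0, 0, -1.3, 0, 85], [0, 0, -1.3, 0, 85]],
  ],
)

```text
clock: 8.8
ee_pos: [0.6519, -0.1689, 0.1731]
tool_rot: [-3.066, -0.679, 0.003]
force: [-0.1, -0.0, -0.2]
grip_width: 0.994
finger_force: 0.0
```

```bash
python3 - <<'E'
from h import *
to([.6527,-.1688,.085],115)
x,y=178,105
p=imaging.camera("scene"); a=p['pixels'][:,:,::-1]; cv2.imwrite("pics/crop6.png",cv2.resize(a[y:y+80,x:x+80],None,fx=7,fy=7,interpolation=cv2.INTER_CUBIC))
for l in ("cover","cover_knob","canister_rim","catch_l_pad","catch_r_pad"): print(l,[(np.round(d['centre'],4).tolist(),round(d['conf'],2)) for d in imaging.pinpoint(l,p)[:2]])
E
```

```text
clk 8.8 ee [ 0.6519 -0.1689  0.1731] yang -65.03 zt [-1.9e-03  7.0e-04 -1.0e+00] F [-0.1 -0.  -0.2] w 0.994
cmd [0.015 0.006 1.469] -0.0005039405363723002
cover [([0.6505, -0.1664, 0.0757], 0.67)]
cover_knob [([0.6521, -0.1683, 0.0904], 0.74)]
canister_rim [([0.4431, -0.1765, -0.0], 0.65)]
catch_l_pad [([0.6415, -0.1395, 0.063], 0.47)]
catch_r_pad [([0.4412, -0.1728, 0.0019], 0.49), ([0.6617, -0.1995, 0.0625], 0.38)]
```

View pics/crop6.png

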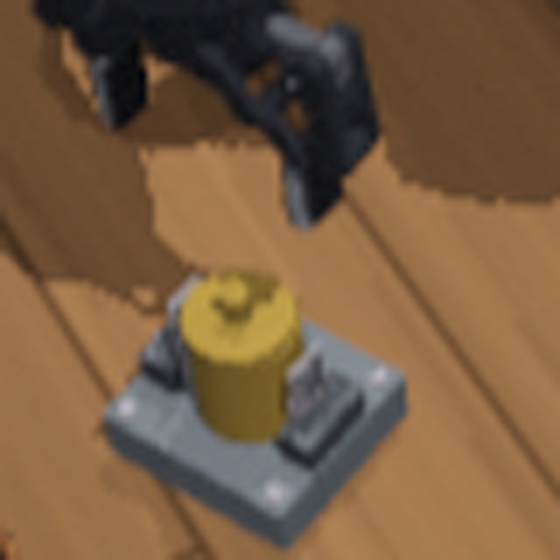

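The cover sits level and flush on the can, with the disc at crop (240,312), the knob at (237,295) and no visible gap. I'll descend with the jaws open beside the plates and pinch.

Request:
step_arm(
  plan=[
    [[0.015, 0.008, 0.6, 0, 85], [0.015, 0.008, 1.1, 0, 85], [0.015, 0.008, 1.5, 0, 85], [0.015, 0.008, 1.7, 0, 85], [0.015, 0.008, 1.835, 0, 85], [0.015, 0.008, 1.835, 0, 85]],
  ],
)

```text
clock: 9.85
ee_pos: [0.6536, -0.1692, 0.0643]
tool_rot: [-3.067, -0.679, 0.0]
force: [-0.5, -1.0, 0.2]
grip_width: 0.997
finger_force: 0.0
```

```bash
python3 - <<'E'
from h import *
to([.6527,-.169,.063],115)
x,y=178,105
p=imaging.camera("scene"); a=p['pixels'][:,:,::-1]; cv2.imwrite("pics/crop7.png",cv2.resize(a[y:y+80,x:x+80],None,fx=7,fy=7,interpolation=cv2.INTER_CUBIC))
E
```

```text
clk 9.85 ee [ 0.6536 -0.1692  0.0643] yang -65.03 zt [-1.e-04  1.e-04 -1.e+00] F [-0.5 -1.   0.2] w 0.997
cmd [-0.012 -0.009  0.022] -0.0005128415441131751
```

View pics/crop7.png

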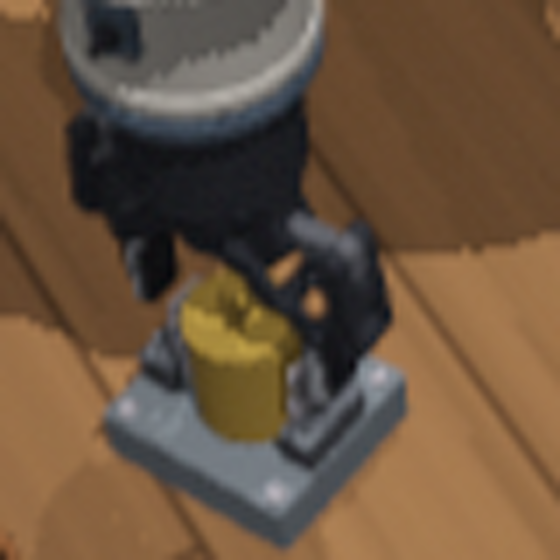

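The fingers stand outside both plates and clear of the housings (right finger tip about crop (345,370), left about (150,295)). I'll close now.

Request:
step_arm(
  plan=[
    [[-0.008, -0.003, 0.03, 0, 70], [-0.008, -0.003, 0.03, 0, 55], [-0.008, -0.003, 0.03, 0, 45], [-0.008, -0.003, 0.03, 0, 45], [-0.008, -0.003, 0.03, 0, 45], [-0.008, -0.003, 0.03, 0, 45], [-0.008, -0.003, 0.03, 0, 45]],
  ],
)

```text
clock: 10.78
ee_pos: [0.6532, -0.1688, 0.0643]
tool_rot: [3.067, 0.679, 0.002]
force: [-7.1, 5.5, 23.1]
grip_width: 0.575
finger_force: 60.5
```

Request:
step_arm(
  plan=[
    [[0, 0, -0.05, 0, 45], [0, 0, -0.15, 0, 45], [0, 0, -0.3, 0, 45], [0, 0, -0.45, 0, 45], [0, 0, -0.6, 0, 45], [0, 0, -0.6, 0, 45]],
  ],
)

```text
clock: 11.52
ee_pos: [0.6535, -0.1694, 0.0995]
tool_rot: [3.066, 0.679, 0.002]
force: [-0.1, 0.5, -5.3]
grip_width: 0.574
finger_force: 62.8
```

Request:
step_arm(
  plan=[
    [[0, 0, -0.3, 0, 45], [0, 0, -0.6, 0, 45], [0, 0, -0.9, 0, 45], [0, 0, -1.15, 0, 45], [0, 0, -1.35, 0, 45], [0, 0, -1.35, 0, 45], [0, 0, -1.35, 0, 45], [0, 0, -1.35, 0, 45]],
  ],
)

```text
clock: 12.52
ee_pos: [0.6526, -0.1691, 0.1787]
tool_rot: [-3.067, -0.679, 0.002]
force: [0.3, -0.2, -4.5]
grip_width: 0.571
finger_force: 63.8
```

```bash
python3 - <<'E'
from h import *
to([.6527,-.169,.18],115)
x,y=165,70
p=imaging.camera("scene"); a=p['pixels'][:,:,::-1]; cv2.imwrite("pics/crop8.png",cv2.resize(a[y:y+115,x:x+115],None,fx=5,fy=5,interpolation=cv2.INTER_CUBIC))
for l in ("cover","canister"): print(l,[(np.round(d['centre'],4).tolist(),round(d['conf'],2)) for d in imaging.pinpoint(l,p)[:2]])
s=ctrl.get_state();print(s['finger_force'],np.abs(s['dq']).max())
E
```

```text
clk 12.53 ee [ 0.6526 -0.1691  0.1787] yang -65.03 zt [-1.2e-03  5.0e-04 -1.0e+00] F [ 0.3 -0.2 -4.5] w 0.571
cmd [ 0.002 -0.001 -0.022] -0.0005848948333861741
cover [([0.6501, -0.1687, 0.1885], 0.46), ([0.7376, 0.3303, -0.0012], 0.46)]
canister [([0.6441, -0.1417, 0.1726], 0.67), ([0.6525, -0.1671, 0.1219], 0.65)]
63.83785754442215 0.0020777441493909426
```

View pics/crop8.png

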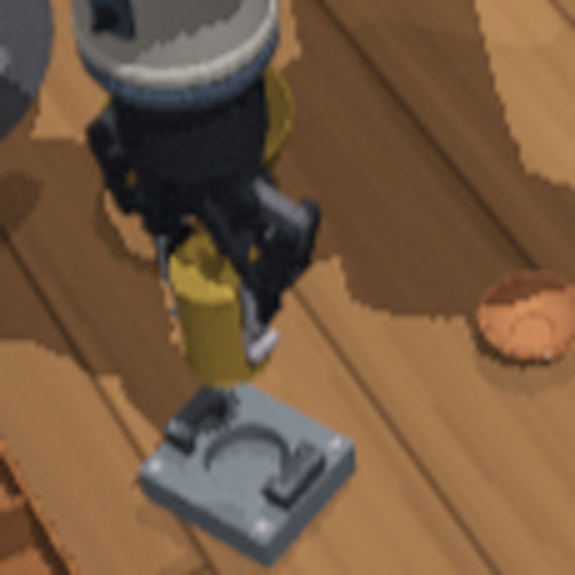

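The canister is out of the holder, upright and covered. Its foot is about 0.122 m above the bench, 77 mm above the holder's top, and it is still.

```bash
python3 -c "
from h import *
print(job.job_done())"
```

```text
the job is handed in; nothing more can be done
None
```

The cover is seated level on the canister, which is held still and upright by its catches about 77 mm above the holder's top. I handed the job in at about 12.5 s; no verdict came back.

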